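# Set the counter's thumbwheels and load the preset

### The arm

A 6-joint arm with a two-finger parallel gripper is mounted at the origin on a cart in front of the work surface, level with it; the furniture and walls round the work are solid. World frame = base frame: x ahead of the robot, y to its left, z up, the work surface at z = 0. Lengths are in m, angles in rad, forces in N, time in s.
With the tool pointing down it reaches from about 0.375 to 0.975 m from the base axis. Payload 3.8 kg.
Tool frame: the origin (TCP) lies where the fingers leave the gripper's body, on its centre line; the fingertips stand 73 mm ahead of it and the grasp point (between the pads) lies 54 mm ahead of it (nose_length is the distance from the TCP to the fingertips, in m); z points along the fingers, y is the line along which they close (so a half turn about z gives the same grasp; the last joint's range is limited). The gripper opens to 85 mm and grips with 20 to 120 N. Pads are 22 mm wide; open, the fingers measure 114 mm over their backs; the gripper's body (76 mm by 85 mm) begins 54 mm behind the grasp point. The pads swing forward as they close: fully open they stand 13 mm farther back than shut.
Start: joints at [-1.358, 0.264, 1.604, -0, 1.274, -0.037], TCP at [0.167, -0.654, 0.304] pointing down, gripper open.
Joint ranges: [-2.63, 2.63], [-0.94, 2.18], [0.31, 2.57], [-1.31, 4.45], [0, 2.66], [-2.55, 2.55]. Speed limits (rad/s): [2.57, 2.57, 3.14, 3.14, 3.14, 3.14].

### API

Orientations are given as a rotation vector (axis times angle).
In Python, from workcell import read_state, read_camera, calibration, finish_job, look_for, cut_out, tip_of, nose_length gives the robot as it stands.
- The arm moves only by the tool step_arm, never from a script. Its argument "targets" is a list of rows, each a list of 3 entries, a list of its own where there are three numbers: the turn, a rotation vector about the tool's x, y, z in rad, then the shift along the tool's x, y, z in mm, then the finger opening in mm, from 0 to 85.4. In form: [[[ax, ay, az], [x, y, z], grip], ...]. A call has 1 to 5 rows; each row shifts and turns the commanded pose from where the row before left it, along the tool's axes as they then stand; what a row does not reach is not made up. A row lasts 1/12 s, in which the tool goes at most 41.7 mm and 7.16 degrees, less where a joint would pass 70% of its speed; a pose out of reach is approached as far as the arm can. A call with a gripper value outside its range is refused whole. The fingers move at their own pace and stop on an object; "grip_force" is the grip in N (left out, the last holds). Time passes only in rows, so rows that do not move let the fingers close. It gives the time, the measured TCP pose, the force, the opening and the grip force at its end, in the units of the state.
- read_state(): the state, without advancing time (a new reading comes with each control period).
- read_camera(name): name is "scene" or "top"; returns the picture (400x640x3 uint8, red, green, blue); there is no depth.
- calibration(name): a dict with "camera_matrix" (3x3 intrinsics, pixels), "dist_coeffs" ([k1, k2, p1, p2, k3] as OpenCV has them; the pictures are not rectified), "R" (3x3) and "t" (3): a world point X has camera coordinates R X + t. Camera axes: x right, y down, z forward; pixel columns grow to the right and rows downward; lengths in m; the calibration is good to about 2 mm. A picture is of the moment at which its call begins. calibration takes no time and is no camera call.
- finish_job(): hands the job in; it is judged then, once.
Trained networks look in the newest picture that a camera, given by its name, has taken for a name from the list of things; names that differ only in an ending like _2 or _b are one class to them, and where a whole thing is asked for, a point or a joint stands for the part that bears it (a point fixed in the world has none). Each returns a list of dicts, best first, with "score" (0 to 1); they miss things now and then, are a little off and sometimes report something else, mostly with a low value. They report only what shows in the picture. A call takes as long as a camera call.
- look_for(camera, query): "extent" ([left, top, right, bottom] in pixels, round what is visible of it).
- cut_out(camera, query): "region" (400x640 bool, what is visible of it) and "extent" ([left, top, right, bottom] in pixels, round what is visible of it).
- tip_of(camera, query): "at" ([row, column] in pixels: a listed point, or the origin of a listed thing).
The state is a dict: "time": time; "q": joint angles; "joint_vel": joint speeds; "joint_torque": joint torques, N m; "tool_pos": TCP position; "tcp_rot": TCP orientation; "wrist_force": force on the tool from outside, world axes, zero at the start; "torque": the same for the moment, N m; "width": opening from 0.0 (shut) to 1.0 (fully open); "grip_force": force on a finger pad.
Only numpy, scipy, OpenCV 4.12 (cv2) and the standard library are available. Lean on these libraries where they do the work, as an engineer would, in place of code of your own. Each camera call takes 0.05 s, during which the arm holds its last target. There are 200 camera calls.

### The job

Set the three thumbwheels of the counter console to the preset 4 - 2 - 3, read from left to right as you stand at the robot: each wheel clicked in with the face bearing that many dots between its pointers. Only when all three are right, press the load key fully home and let it come up again. Work gently, never forcing a wheel or the key, and leave the things round the console where they lie.

Things in the scene. Friction and masses are not known exactly. Their poses are not given: they have to be found in the camera images.
- console: grey sloped console fixed to the table, 145 x 210 x 105 mm (x, y, z), with three thumbwheels 50 mm apart in y and a round load key on the right (-y). Origin on the table under the middle of the wheels' axle; -x faces the robot at yaw 0, z up. Its panel rises 15 degrees away from the robot: in this frame up-slope = (0.966, 0, 0.259), outward normal = (-0.259, 0, 0.966)
- axle (a point): middle of the wheels' common axle (along the console's y), inside the middle wheel, 70 mm above the console's origin. Panel surface: 14 mm from it along the normal. Each wheel, 26 mm wide: six-sided drum, flats 26 mm from the axle bearing one to six black dots in order, and at its corners six radial fins 8 mm thick reaching 55 mm from the axle
- reading (a point): middle of the middle wheel's upper flat, 26 mm from the axle along the normal. On each wheel the number that counts is on the flat parallel to the panel, in line with the black pointer marks beside the slot. Clicked in, one fin stands 30 degrees up-slope and one 30 degrees down-slope of it (tips 48 mm from the axle along the normal); the others are below the panel
- stroke (a point): point 35 mm from the axle along the normal, at the middle wheel. Shut fingertips at this distance, upright or square to the panel, moved straight along the slope from 51 mm on one side of the axle to 6 mm past it, push one fin and carry the wheel on one number. Much farther out, tapered tips hit the fin's end and jam; 62 mm or more out they pass over the fins
- click (a point): the axle's middle again: inside each wheel a spring click holds it at each number: about 3 N at the rim to start it, easing to nothing half way; past half way (fin square to the panel) the wheel falls into the next number by itself.
- wheel_left (a joint): glove-size white thumbwheel, the left one seen from the robot, centre at y = +0.050 m in the console's frame, to be set to four. Value in rad: number n is up at (n-1) x 1.047 (one 0, six 5.236). It grows when the exposed rim is pushed up the slope, away from the robot: next higher number. Stops just beyond one and six.
- wheel_middle (a joint): glove-size white thumbwheel, the middle one seen from the robot, centre at y = +0.000 m in the console's frame, to be set to two. Value in rad: number n is up at (n-1) x 1.047 (one 0, six 5.236). It grows when the exposed rim is pushed up the slope, away from the robot: next higher number. Stops just beyond one and six.
- wheel_right (a joint): glove-size white thumbwheel, the right one seen from the robot, centre at y = -0.050 m in the console's frame, to be set to three. Value in rad: number n is up at (n-1) x 1.047 (one 0, six 5.236). It grows when the exposed rim is pushed up the slope, away from the robot: next higher number. Stops just beyond one and six. May already be right
- load_key (a joint): travel of the round black load key in m: 0 up, 0.008 fully home. Moves along the panel's inward normal; spring 1.2 N at the top, 4.4 N fully home; comes up by itself
- key_top (a point): centre of the key's top face (32 mm across), 34 mm from the axle along the panel's normal when up, at y = -0.098 m in the console's frame; its collar stands 4 mm over the panel
- gauge_box: wooden flip-top gauge block box, 73 x 110 x 28 mm, loose on the table left of the console: a bystander. Origin under its middle
- steel_cup: turned steel cup, 91 mm across, 42 mm high, loose on the table right of the console: a bystander. Origin under its middle
- screwdriver: screwdriver with red and black grip, 214 mm long, 29 mm thick, loose in front of the console: a bystander. Origin under its middle

How it is judged:
On the way, in this order (a step that is already met when the one before it is completed fails the run):
1. all three wheels clicked in at 4 - 2 - 3 (value of joint wheel_left between 2.94159 and 3.34159 rad and value of joint wheel_middle between 0.847198 and 1.2472 rad and value of joint wheel_right between 1.8944 and 2.2944 rad), for 0.2 s.
2. load key pressed fully home (value of joint load_key above 0.0062 m), for 0.1 s.
At the end, for the whole second after the job is handed in: the wheels stand still at 4, 2 and 3 from left to right, each within 0.2 rad of its number; the load key has been pressed at least 6.2 of its 8 mm after that, and is up again (within 1.5 mm) (all of step 1 and value of joint load_key below 0.0015 m and velocity of joint wheel_left between -0.2 and 0.2 rad/s and velocity of joint wheel_middle between -0.2 and 0.2 rad/s and velocity of joint wheel_right between -0.2 and 0.2 rad/s); the robot touches nothing.
It fails at once if the load key is pressed (more than 5 mm) while the code is not set (value of joint load_key above 0.005 m and not (value of joint wheel_left between 2.89159 and 3.39159 rad and value of joint wheel_middle between 0.797198 and 1.2972 rad and value of joint wheel_right between 1.8444 and 2.3444 rad)).
It fails at once if the console, a wheel or the key is forced: more than 90 N from the robot (contact force between any of the fingers, the arm and console above 90 N).
It fails at once if a bystander is shifted more than 25 mm (distance of any of gauge_box, steel_cup, screwdriver from where it was at the start of the episode above 0.025 m).
It also fails if it takes over 72 s, if anything falls off the work surface, if the arm or the gripper's body presses on something with over 40 N, if the wrist force passes 120 N, or if a joint passes its speed limit or range.

## Working session

There is one attempt and no reset: what is moved stays moved. The work goes in short steps, Python scripts to look and compute and a tool call to move; the robot and the scene stay as the last step left them, time stands still between calls to the robot, and variables do not carry over. Pictures are saved under pics/ and viewed, at most 10 in all, crops included, and the job is handed in when it is done.

Besides the shell and the picture viewer there is one more tool, called after "Request:" by a JSON object that holds its "fn" and its "kwargs", one argument or row to a line. step_arm: Moves the arm, as the interface text tells. Its arguments: {"type":"object","properties":{"targets":{"type":"array","items":{"type":"array"}},"grip_force":{"type":"number"}},"required":["targets"]}

```bash
mkdir -p pics
cat > h.py <<'E'
import numpy as np, cv2
from workcell import *
from scipy.spatial.transform import Rotation as Ro
def proj(c,X):
    k=calibration(c); r,_=cv2.Rodrigues(np.array(k["R"]))
    return cv2.projectPoints(np.array(X,float).reshape(-1,3),r,np.array(k["t"],float),np.array(k["camera_matrix"]),np.array(k["dist_coeffs"]))[0][:,0]
E
python3 - <<'E'
from h import *
for c in ("scene","top"):
    im=read_camera(c); cv2.imwrite(f"pics/{c}0.png",im[:,:,::-1])
    k=calibration(c); print(c,"cam at",-np.array(k["R"]).T@np.array(k["t"]),k["camera_matrix"][0][0])
    for q in ("axle","reading","key_top","wheel_left","wheel_right","console","gauge_box","steel_cup","screwdriver"):
        r=tip_of(c,q) if q not in("wheel_left","wheel_right") else look_for(c,q)
        print(q,[(np.round(d.get("at",d.get("extent")),1).tolist(),round(d["score"],2)) for d in r[:3]])
s=read_state();print(s["time"],s["tool_pos"],s["tcp_rot"],nose_length)
E
```

```text
scene cam at [-0.00746954  0.80484209  0.8947208 ] 500.39696889975374
axle [([178.8, 330.3], 0.78), ([154.8, 348.9], 0.4), ([151.6, 344.1], 0.23)]
reading [([171.6, 333.1], 0.63)]
key_top [([152.8, 345.5], 0.69)]
wheel_left [([303.8, 173.8, 346.4, 201.0], 0.94)]
wheel_right [([321.0, 151.3, 356.3, 173.5], 0.85)]
console [([198.4, 329.4], 0.9)]
gauge_box [([241.2, 308.3], 0.87)]
steel_cup [([155.6, 351.5], 0.57)]
screwdriver [([214.7, 370.5], 0.94)]
top cam at [0.47185446 0.01298284 0.95084319] 387.13340414750246
axle [([204.1, 334.0], 0.67)]
reading [([203.7, 332.8], 0.68)]
key_top [([192.8, 375.2], 0.53), ([204.7, 328.7], 0.25)]
wheel_left [([302.6, 182.3, 318.2, 230.2], 0.79)]
wheel_right [([343.7, 171.6, 365.0, 220.6], 0.61)]
console [([205.8, 330.6], 0.94), ([247.6, 342.6], 0.52)]
gauge_box [([222.2, 268.9], 0.75), ([251.6, 343.2], 0.26)]
steel_cup [([180.3, 403.7], 0.56)]
screwdriver [([250.0, 344.9], 0.8)]
1.0 [ 0.16685401 -0.65405103  0.30390309] [ 3.11711617e+00  3.91312430e-01 -2.24563621e-05] 0.0726
```

Run:
```python
import cv2,numpy as np
a=cv2.imread("pics/scene0.png")[125:275,250:410]; b=cv2.imread("pics/top0.png")[140:290,250:430]
cv2.imwrite("pics/s0c.png",cv2.resize(a,None,fx=4,fy=4,interpolation=cv2.INTER_CUBIC))
cv2.imwrite("pics/t0c.png",cv2.resize(b,None,fx=4,fy=4,interpolation=cv2.INTER_CUBIC))
```

```text
(no output)
```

View pics/s0c.png

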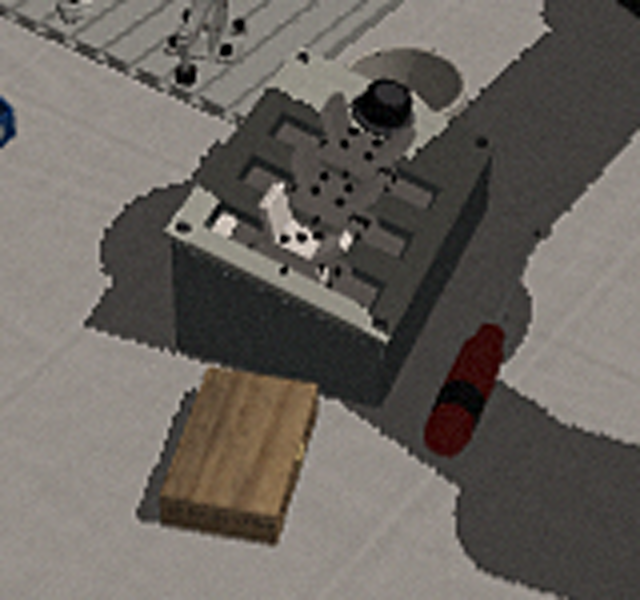

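View pics/t0c.png

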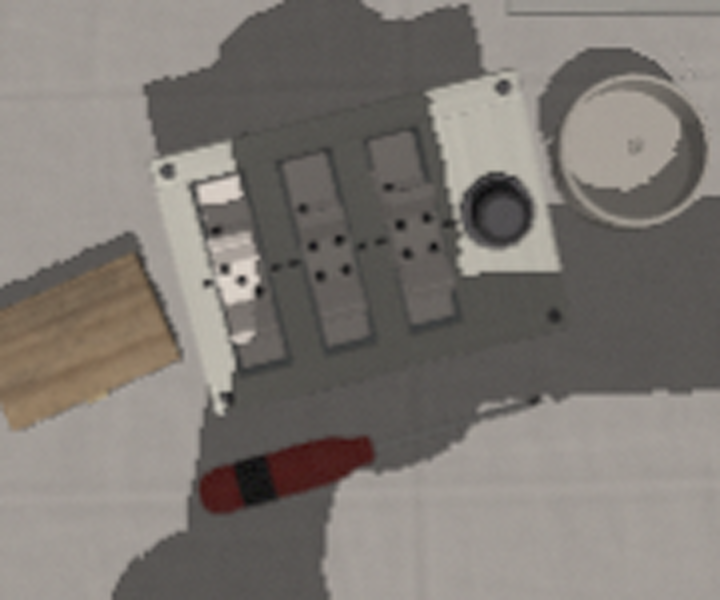

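```bash
cat >> h.py <<'E'
UP=np.array([.966,0,.259]);N=np.array([-.259,0,.966]);AX=np.array([0,0,.07])
def loc(u,y,n): return AX+u*UP+n*N+np.array([0,y,0])
def W(p,P):
    c,s=np.cos(p[2]),np.sin(p[2]); return np.atleast_2d(P)@np.array([[c,s,0],[-s,c,0],[0,0,1]])+np.array([p[0],p[1],0])
E
python3 - <<'E'
from h import *
from scipy.optimize import least_squares
L=[loc(0,.05,.026),loc(0,0,.026),loc(0,-.05,.026),loc(0,-.098,.034)]
obs={"top":[(310.4,210),(332.5,204.2),(354.1,198.75),(374.2,192.5)],"scene":[(325.2,185),(332.7,172),(340,160.8),(346,150.8)]}
def fit(cs):
    f=lambda p:np.concatenate([(proj(c,W(p,L))-np.array(obs[c])).ravel() for c in cs])
    r=least_squares(f,[.5,0,.24]);print(cs,r.x.round(4),f(r.x).round(1).tolist());return r.x
fit(["top"]);fit(["scene"]);p=fit(["top","scene"])
np.save("p.npy",p)
out=[]
ims={c:np.mean([read_camera(c).astype(float) for _ in range(4)],0).astype(np.uint8)[:,:,::-1] for c in ("top","scene")}
u=np.linspace(.065,-.065,261)
for c in ims:
    y=np.linspace(.085,-.125,421); Y,U=np.meshgrid(y,u)
    P=AX+U[...,None]*UP+.026*N+np.stack([0*Y,Y,0*Y],-1)
    m=proj(c,W(p,P.reshape(-1,3))).reshape(261,421,2).astype(np.float32)
    o=cv2.remap(ims[c],m[...,0].copy(),m[...,1].copy(),cv2.INTER_CUBIC)
    o=np.clip((o/255.)**.6*255,0,255).astype(np.uint8)
    cv2.line(o,(0,130),(8,130),(0,0,255),1); out.append(o)
cv2.imwrite("pics/rect.png",cv2.resize(np.vstack(out),(720,600*893//893) if 0 else None,fx=1.14,fy=1.14))
E
```

```text
['top'] [0.5379 0.0023 0.2494] [-0.1, 0.3, -0.5, 0.0, -0.4, -0.7, 1.0, 0.3]
['scene'] [0.5367 0.0057 0.2364] [-0.0, 0.1, -0.1, 1.0, -0.5, 0.7, 0.7, -2.0]
['top', 'scene'] [0.5378 0.0031 0.244 ] [-0.6, 0.3, -0.9, 0.1, -0.8, -0.5, 0.7, 0.6, 0.4, -0.6, 0.1, 0.3, -0.4, -0.0, 0.6, -2.7]
```

View pics/rect.png

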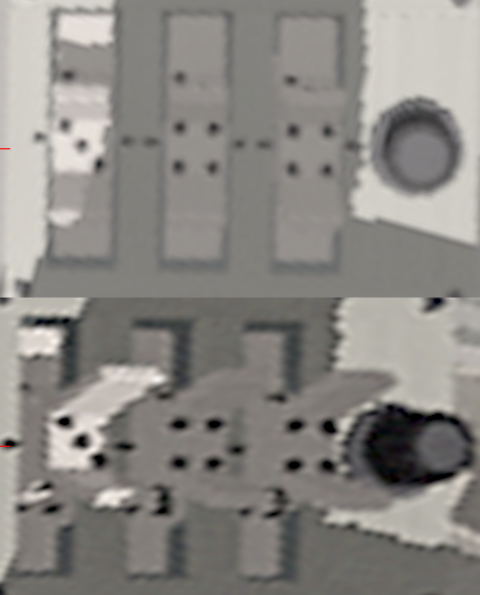

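```bash
cat >> h.py <<'E'
p=np.load("p.npy")
Rz=Ro.from_euler('z',p[2]).as_matrix()
RT=Rz@np.column_stack([UP,[0,-1,0],-N])
def where():
    s=read_state();R=Ro.from_rotvec(s["tcp_rot"]).as_matrix();tip=np.array(s["tool_pos"])+R[:,2]*nose_length
    l=(tip-[p[0],p[1],0])@Rz-AX
    print("t",round(s["time"],2),"tip u,y,n mm",(1000*np.array([l@UP,l[1],l@N])).round(1),"F",np.round(s["wrist_force"],1),"w",round(s["width"],3),"turn left",Ro.from_matrix(R.T@RT).as_rotvec().round(3))
    return R,tip
def to(*T):
    R,tip=where()
    for t in T:
        g=W(p,loc(*(np.array(t)/1000)))[0]; print(t,"tool shift mm now",(1000*R.T@(g-tip)).round(1),"if squared",(1000*RT.T@(g-tip)).round(1))
E
python3 -c "
from h import *
to((-51,50,90))"
```

```text
t 1.4 tip u,y,n mm [-459.3 -548.1  290.1] F [0.4 0.5 0. ] w 1.005 turn left [-0.001  0.262  0.006]
(-51, 50, 90) tool shift mm now [ 449.6 -595.5   87.6] if squared [ 408.3 -598.1  200.1]
```

Request:
{"fn": "step_arm", "kwargs": {
  "targets": [
    [[0, 0, 0], [22, -30, 0], 0],
    [[0, 0, 0], [22, -30, 0], 0],
    [[0, 0, 0], [22, -30, 0], 0],
    [[0, 0, 0], [22, -30, 0], 0],
    [[0, 0, 0], [22, -30, 0], 0]
  ],
  "grip_force": 30
}}

```text
time: 1.82
tool_pos: [0.2367, -0.48, 0.3038]
tcp_rot: [3.117, 0.39, 0.0]
wrist_force: [1.2, 0.3, 0.2]
width: 0.301
grip_force: 0.0
```

Request:
{"fn": "step_arm", "kwargs": {
  "targets": [
    [[0, 0, 0], [22, -30, 0], 0],
    [[0, 0, 0], [22, -30, 0], 0],
    [[0, 0, 0], [22, -30, 0], 0],
    [[0, 0, 0], [22, -30, 0], 0],
    [[0, 0, 0], [22, -30, 0], 0]
  ]
}}

```text
time: 2.23
tool_pos: [0.3061, -0.3073, 0.3041]
tcp_rot: [3.117, 0.39, 0.001]
wrist_force: [0.4, -1.0, -0.9]
width: 0.001
grip_force: 0.0
```

Request:
{"fn": "step_arm", "kwargs": {
  "targets": [
    [[0, 0, 0], [22, -30, 0], 0],
    [[0, 0, 0], [22, -30, 0], 0],
    [[0, 0, 0], [22, -30, 0], 0],
    [[0, 0, 0], [22, -30, 0], 0],
    [[0, 0, 0], [22, -30, 0], 0]
  ]
}}

```text
time: 2.65
tool_pos: [0.3756, -0.1347, 0.3043]
tcp_rot: [3.116, 0.391, 0.002]
wrist_force: [0.9, 0.2, -0.3]
width: 0.003
grip_force: 0.0
```

Request:
{"fn": "step_arm", "kwargs": {
  "targets": [
    [[0, 0, 0], [22, -30, 0], 0],
    [[0, 0, 0], [22, -30, 0], 0],
    [[0, 0.087, 0], [0, 0, 0], 0],
    [[0, 0.087, 0], [0, 0, 0], 0],
    [[0, 0.087, 0.006], [0, 0, 0], 0]
  ]
}}

```text
time: 3.07
tool_pos: [0.4041, -0.0657, 0.3044]
tcp_rot: [-3.058, -0.382, -0.408]
wrist_force: [-0.9, 0.1, 0.4]
width: -0.001
grip_force: 0.0
```

```bash
python3 -c "
from h import *
to((-51,50,90))"
```

```text
t 3.07 tip u,y,n mm [-80.4 -34.4 191.7] F [-0.9  0.1  0.4] w -0.001 turn left [-0.002 -0.003  0.005]
(-51, 50, 90) tool shift mm now [ 29.5 -84.1 102. ] if squared [ 29.4 -84.4 101.7]
```

Request:
{"fn": "step_arm", "kwargs": {
  "targets": [
    [[0, 0, 0], [7, -21, 20], 0],
    [[0, 0, 0], [7, -21, 20], 0],
    [[0, 0, 0], [8, -21, 20], 0],
    [[0, 0, 0], [7, -21, 20], 0],
    [[0, 0, 0], [0, 0, 20], 0]
  ]
}}

```text
time: 3.48
tool_pos: [0.4356, 0.0299, 0.2151]
tcp_rot: [-3.058, -0.378, -0.405]
wrist_force: [-0.5, 0.3, -0.3]
width: -0.002
grip_force: 0.0
```

```bash
python3 -c "
from h import *
to((-51,50,35))
o=[]
for c in ('top','scene'):
    im=read_camera(c)[:,:,::-1].copy()
    x,y=((270,150) if c=='top' else (270,110))
    o.append(cv2.resize(im[y:y+100,x:x+110],None,fx=3.6,fy=3.6,interpolation=cv2.INTER_CUBIC))
cv2.imwrite('pics/app.png',np.hstack(o))"
```

```text
t 3.48 tip u,y,n mm [-51.9  50.8  91.5] F [-0.5  0.3 -0.3] w -0.002 turn left [-0.002 -0.002  0.002]
(-51, 50, 35) tool shift mm now [ 0.8  1.  56.5] if squared [ 0.9  0.8 56.5]
```

View pics/app.png

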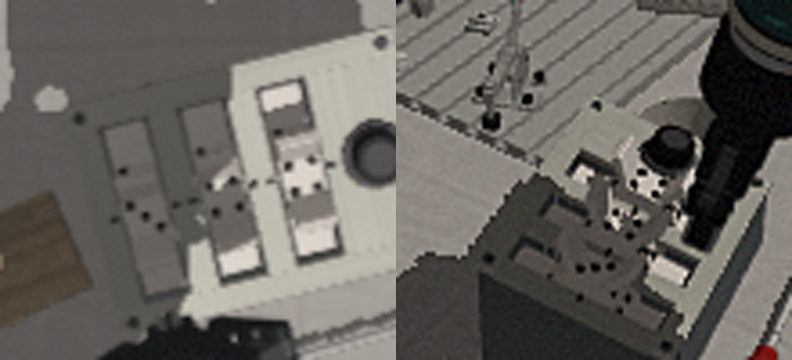

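Request:
{"fn": "step_arm", "kwargs": {
  "targets": [
    [[0, 0, 0], [0, 1, 20], 0],
    [[0, 0, 0], [1, 0, 20], 0],
    [[0, 0, 0], [0, 0, 10], 0],
    [[0, 0, 0], [0, 0, 6], 0],
    [[0, 0, 0], [0, 0, 0], 0]
  ]
}}

```text
time: 4.0
tool_pos: [0.4498, 0.0296, 0.1604]
tcp_rot: [-3.06, -0.374, -0.398]
wrist_force: [-0.9, 0.4, -0.3]
width: -0.001
grip_force: 0.0
```

```bash
python3 -c "
from h import *
to((6,50,35))"
```

```text
t 4.0 tip u,y,n mm [-53.   47.1  35.2] F [-0.9  0.4 -0.3] w -0.001 turn left [-0.002  0.003 -0.001]
(6, 50, 35) tool shift mm now [59. -3. -0.] if squared [59.  -2.9  0.2]
```

Request:
{"fn": "step_arm", "kwargs": {
  "targets": [
    [[0, 0, 0], [6, -2, 0], 0],
    [[0, 0, 0], [6, -1, 0], 0],
    [[0, 0, 0], [6, 0, 0], 0],
    [[0, 0, 0], [6, 0, 0], 0],
    [[0, 0, 0], [6, 0, 0], 0]
  ]
}}

```text
time: 4.42
tool_pos: [0.4781, 0.0401, 0.1695]
tcp_rot: [-3.06, -0.375, -0.401]
wrist_force: [-2.6, -0.6, 0.4]
width: 0.0
grip_force: 1.1
```

Request:
{"fn": "step_arm", "kwargs": {
  "targets": [
    [[0, 0, 0], [6, 0, 0], 0],
    [[0, 0, 0], [6, 0, 0], 0],
    [[0, 0, 0], [6, 0, 0], 0],
    [[0, 0, 0], [6, 0, 0], 0],
    [[0, 0, 0], [5, 0, 0], 0]
  ]
}}

```text
time: 4.83
tool_pos: [0.5061, 0.0469, 0.1769]
tcp_rot: [-3.06, -0.375, -0.404]
wrist_force: [-0.0, -1.1, 0.5]
width: 0.005
grip_force: 0.0
```

Request:
{"fn": "step_arm", "kwargs": {
  "targets": [
    [[0, 0, 0], [0, 0, 0], 0],
    [[0, 0, 0], [0, 0, 0], 0]
  ]
}}

```text
time: 5.0
tool_pos: [0.5053, 0.0468, 0.1764]
tcp_rot: [-3.06, -0.375, -0.402]
wrist_force: [-0.2, -0.1, -0.8]
width: 0.002
grip_force: 0.0
```

```bash
python3 -c "
from h import *
to((6,50,35),(6,50,90))"
```

```text
t 5.0 tip u,y,n mm [ 7.2 50.3 35.6] F [-0.2 -0.1 -0.8] w 0.002 turn left [-0.001  0.001 -0.   ]
(6, 50, 35) tool shift mm now [-1.2  0.3  0.6] if squared [-1.2  0.3  0.6]
(6, 50, 90) tool shift mm now [ -1.2   0.3 -54.4] if squared [ -1.2   0.3 -54.4]
```

Request:
{"fn": "step_arm", "kwargs": {
  "targets": [
    [[0, 0, 0], [-1, 0, -18], 0],
    [[0, 0, 0], [0, 0, -18], 0],
    [[0, 0, 0], [0, 0, -18], 0],
    [[0, 0, 0], [22, 25, 0], 0],
    [[0, 0, 0], [23, 25, 0], 0]
  ]
}}

```text
time: 5.42
tool_pos: [0.5442, 0.0052, 0.2409]
tcp_rot: [-3.059, -0.378, -0.404]
wrist_force: [0.3, 0.2, 0.3]
width: 0.002
grip_force: 0.0
```

Request:
{"fn": "step_arm", "kwargs": {
  "targets": [
    [[0, 0, 0], [0, 0, 0], 0]
  ]
}}

```text
time: 5.5
tool_pos: [0.5494, 0.0025, 0.2428]
tcp_rot: [-3.061, -0.373, -0.414]
wrist_force: [1.1, 0.1, 1.0]
width: -0.004
grip_force: 0.0
```

```bash
python3 -c "
from h import *
to((51,0,35))"
```

```text
t 5.5 tip u,y,n mm [56.  -3.6 91.5] F [1.1 0.1 1. ] w -0.004 turn left [ 0.003 -0.006 -0.001]
(51, 0, 35) tool shift mm now [-5.4 -3.7 56.4] if squared [-5.  -3.6 56.5]
```

Request:
{"fn": "step_arm", "kwargs": {
  "targets": [
    [[0, 0, 0], [0, 0, 18], 0],
    [[0, 0, 0], [0, 0, 18], 0],
    [[0, 0, 0], [0, 0, 18], 0],
    [[0, 0, 0], [0, 0, 0], 0],
    [[0, 0, 0], [0, 0, 0], 0]
  ]
}}

```text
time: 5.92
tool_pos: [0.5567, 0.0086, 0.1859]
tcp_rot: [-3.06, -0.375, -0.395]
wrist_force: [-0.8, 0.4, 0.6]
width: -0.003
grip_force: 0.0
```

```bash
python3 -c "
from h import *
to((-6,0,35))"
```

```text
t 5.92 tip u,y,n mm [48.7  0.9 34.2] F [-0.8  0.4  0.6] w -0.003 turn left [-0.002  0.005 -0.001]
(-6, 0, 35) tool shift mm now [-54.7   0.9  -0.5] if squared [-54.7   0.9  -0.8]
```

Push down-slope, lift, return and repeat the same cycle.

Request:
{"fn": "step_arm", "kwargs": {
  "targets": [
    [[0, 0, 0], [-6, 0, 0], 0],
    [[0, 0, 0], [-6, 0, 0], 0],
    [[0, 0, 0], [-6, 0, 0], 0],
    [[0, 0, 0], [-6, 0, 0], 0],
    [[0, 0, 0], [-6, 0, 0], 0]
  ]
}}

```text
time: 6.33
tool_pos: [0.5307, 0.0012, 0.1818]
tcp_rot: [-3.06, -0.375, -0.408]
wrist_force: [0.8, 0.9, 1.2]
width: -0.001
grip_force: 0.9
```

Request:
{"fn": "step_arm", "kwargs": {
  "targets": [
    [[0, 0, 0], [-6, 0, 0], 0],
    [[0, 0, 0], [-6, 0, 0], 0],
    [[0, 0, 0], [-6, 0, 0], 0],
    [[0, 0, 0], [-6, 0, 0], 0],
    [[0, 0, 0], [-2, 0, 0], 0]
  ]
}}

```text
time: 6.75
tool_pos: [0.5046, -0.0047, 0.1723]
tcp_rot: [-3.06, -0.374, -0.4]
wrist_force: [2.4, 1.3, 0.9]
width: -0.001
grip_force: 1.0
```

Request:
{"fn": "step_arm", "kwargs": {
  "targets": [
    [[0, 0, 0], [0, 0, 0], 0],
    [[0, 0, 0], [0, 0, 0], 0]
  ]
}}

```text
time: 6.92
tool_pos: [0.5054, -0.0047, 0.1729]
tcp_rot: [-3.06, -0.375, -0.4]
wrist_force: [1.2, -0.2, 0.6]
width: 0.002
grip_force: 0.0
```

```bash
python3 -c "
from h import *
to((-6,0,35),(51,0,90))"
```

```text
t 6.92 tip u,y,n mm [-5.7  0.3 35.4] F [ 1.2 -0.2  0.6] w 0.002 turn left [-0.001  0.002 -0.   ]
(-6, 0, 35) tool shift mm now [-0.3  0.3  0.4] if squared [-0.3  0.3  0.4]
(51, 0, 90) tool shift mm now [ 56.6   0.2 -54.7] if squared [ 56.7   0.3 -54.6]
```

Request:
{"fn": "step_arm", "kwargs": {
  "targets": [
    [[0, 0, 0], [0, 0, -18], 0],
    [[0, 0, 0], [0, 0, -18], 0],
    [[0, 0, 0], [0, 0, -18], 0],
    [[0, 0, 0], [28, 0, 0], 0],
    [[0, 0, 0], [29, 0, 0], 0]
  ]
}}

```text
time: 7.33
tool_pos: [0.5454, 0.0051, 0.241]
tcp_rot: [-3.06, -0.374, -0.402]
wrist_force: [0.5, 0.4, 0.2]
width: 0.001
grip_force: 0.0
```

Request:
{"fn": "step_arm", "kwargs": {
  "targets": [
    [[0, 0, 0], [0, 0, 18], 0],
    [[0, 0, 0], [0, 0, 18], 0],
    [[0, 0, 0], [0, 0, 18], 0],
    [[0, 0, 0], [0, 0, 0], 0],
    [[0, 0, 0], [0, 0, 0], 0]
  ]
}}

```text
time: 7.75
tool_pos: [0.5581, 0.0088, 0.1862]
tcp_rot: [-3.06, -0.375, -0.395]
wrist_force: [0.0, 1.2, 0.0]
width: 0.001
grip_force: 0.0
```

```bash
python3 -c "
from h import *
to((-6,0,35))"
```

```text
t 7.75 tip u,y,n mm [50.2  0.8 34.2] F [0.  1.2 0. ] w 0.001 turn left [-0.002  0.005 -0.   ]
(-6, 0, 35) tool shift mm now [-56.2   0.8  -0.6] if squared [-56.2   0.8  -0.8]
```

Request:
{"fn": "step_arm", "kwargs": {
  "targets": [
    [[0, 0, 0], [-6, 0, 0], 0],
    [[0, 0, 0], [-6, 0, 0], 0],
    [[0, 0, 0], [-6, 0, 0], 0],
    [[0, 0, 0], [-6, 0, 0], 0],
    [[0, 0, 0], [-6, 0, 0], 0]
  ]
}}

```text
time: 8.17
tool_pos: [0.5322, 0.0013, 0.1827]
tcp_rot: [-3.06, -0.375, -0.41]
wrist_force: [1.4, 0.1, 2.8]
width: -0.0
grip_force: 1.1
```

Request:
{"fn": "step_arm", "kwargs": {
  "targets": [
    [[0, 0, 0], [-6, 0, 0], 0],
    [[0, 0, 0], [-6, 0, 0], 0],
    [[0, 0, 0], [-6, 0, 0], 0],
    [[0, 0, 0], [-6, 0, 0], 0],
    [[0, 0, 0], [-3, 0, 0], 0]
  ]
}}

```text
time: 8.58
tool_pos: [0.5046, -0.0047, 0.1723]
tcp_rot: [-3.06, -0.374, -0.4]
wrist_force: [4.2, 1.4, 1.0]
width: -0.0
grip_force: 1.6
```

Request:
{"fn": "step_arm", "kwargs": {
  "targets": [
    [[0, 0, 0], [0, 0, 0], 0],
    [[0, 0, 0], [0, 0, 0], 0],
    [[0, 0, 0], [0, 0, -18], 0],
    [[0, 0, 0], [0, 0, -18], 0],
    [[0, 0, 0], [0, 0, -18], 0]
  ]
}}

```text
time: 9.0
tool_pos: [0.4915, -0.008, 0.225]
tcp_rot: [-3.06, -0.375, -0.397]
wrist_force: [-0.2, 0.1, 0.9]
width: 0.0
grip_force: 0.0
```

Request:
{"fn": "step_arm", "kwargs": {
  "targets": [
    [[0, 0, 0], [28, 25, 0], 0],
    [[0, 0, 0], [28, 25, 0], 0],
    [[0, 0, 0], [0, 0, 0], 0],
    [[0, 0, 0], [0, 0, 0], 0]
  ]
}}

```text
time: 9.33
tool_pos: [0.5584, -0.0445, 0.2402]
tcp_rot: [-3.06, -0.373, -0.402]
wrist_force: [-0.7, 0.3, -0.1]
width: -0.002
grip_force: 0.0
```

```bash
python3 -c "
from h import *
to((51,-50,35))"
```

```text
t 9.33 tip u,y,n mm [ 52.3 -51.1  89.6] F [-0.7  0.3 -0.1] w -0.002 turn left [-0.001  0.    -0.001]
(51, -50, 35) tool shift mm now [-1.2 -1.1 54.6] if squared [-1.3 -1.1 54.6]
```

Request:
{"fn": "step_arm", "kwargs": {
  "targets": [
    [[0, 0, 0], [-1, -1, 18], 0],
    [[0, 0, 0], [0, 0, 18], 0],
    [[0, 0, 0], [0, 0, 18], 0],
    [[0, 0, 0], [0, 0, 0], 0],
    [[0, 0, 0], [0, 0, 0], 0]
  ]
}}

```text
time: 9.75
tool_pos: [0.5671, -0.0387, 0.1851]
tcp_rot: [-3.059, -0.375, -0.393]
wrist_force: [0.0, 0.2, 0.6]
width: 0.0
grip_force: 0.0
```

```bash
python3 -c "
from h import *
to((-6,-50,35))"
```

```text
t 9.75 tip u,y,n mm [ 47.1 -47.4  33.9] F [0.  0.2 0.6] w 0.0 turn left [-0.003  0.006 -0.   ]
(-6, -50, 35) tool shift mm now [-53.1   2.6  -0.8] if squared [-53.1   2.6  -1.1]
```

Request:
{"fn": "step_arm", "kwargs": {
  "targets": [
    [[0, 0, 0], [-6, 1, 0], 0],
    [[0, 0, 0], [-6, 0, 0], 0],
    [[0, 0, 0], [-6, 0, 0], 0],
    [[0, 0, 0], [-6, 0, 0], 0],
    [[0, 0, 0], [-6, 0, 0], 0]
  ]
}}

```text
time: 10.17
tool_pos: [0.5421, -0.0478, 0.1817]
tcp_rot: [-3.06, -0.375, -0.408]
wrist_force: [2.0, -0.0, 1.9]
width: 0.006
grip_force: 1.0
```

Request:
{"fn": "step_arm", "kwargs": {
  "targets": [
    [[0, 0, 0], [-6, 0, 0], 0],
    [[0, 0, 0], [-6, 0, 0], 0],
    [[0, 0, 0], [-6, 0, 0], 0],
    [[0, 0, 0], [-6, 0, 0], 0],
    [[0, 0, 0], [-2, 0, 0], 0]
  ]
}}

```text
time: 10.58
tool_pos: [0.5157, -0.0534, 0.172]
tcp_rot: [-3.06, -0.374, -0.4]
wrist_force: [1.6, 1.7, 0.0]
width: 0.0
grip_force: 1.0
```

Request:
{"fn": "step_arm", "kwargs": {
  "targets": [
    [[0, 0, 0], [0, 0, 0], 0],
    [[0, 0, 0], [0, 0, 0], 0],
    [[0, 0, 0], [0, 0, -18], 0],
    [[0, 0, 0], [0, 0, -18], 0],
    [[0, 0, 0], [0, 0, -18], 0]
  ]
}}

```text
time: 11.0
tool_pos: [0.5027, -0.0567, 0.2247]
tcp_rot: [-3.06, -0.375, -0.397]
wrist_force: [0.5, -0.1, -0.6]
width: 0.002
grip_force: 0.0
```

Request:
{"fn": "step_arm", "kwargs": {
  "targets": [
    [[0, 0, 0], [0, 20, -30], 0],
    [[0, 0, 0], [-30, 20, -10], 0],
    [[0, 0, 0], [-40, 0, 0], 0],
    [[0, 0, 0], [-40, 0, 0], 0],
    [[0, 0, 0], [0, 0, 0], 0]
  ]
}}

```text
time: 11.42
tool_pos: [0.3923, -0.123, 0.23]
tcp_rot: [-3.058, -0.371, -0.385]
wrist_force: [-1.3, 0.3, -1.6]
width: -0.001
grip_force: 0.0
```

Run:
```python
from h import *
to((0,-98,50))
out=[]
ims={c:np.mean([read_camera(c).astype(float) for _ in range(4)],0).astype(np.uint8)[:,:,::-1] for c in ("top","scene")}
u=np.linspace(.065,-.065,261)
for c in ims:
    y=np.linspace(.085,-.125,421); Y,U=np.meshgrid(y,u)
    P=AX+U[...,None]*UP+.026*N+np.stack([0*Y,Y,0*Y],-1)
    m=proj(c,W(p,P.reshape(-1,3))).reshape(261,421,2).astype(np.float32)
    o=cv2.remap(ims[c],m[...,0].copy(),m[...,1].copy(),cv2.INTER_CUBIC)
    out.append(np.clip((o/255.)**.6*255,0,255).astype(np.uint8))
cv2.imwrite("pics/rect2.png",cv2.resize(np.vstack(out),None,fx=1.14,fy=1.14))
```

```text
t 11.42 tip u,y,n mm [-125.1  -86.7  126.4] F [-1.3  0.3 -1.6] w -0.001 turn left [-0.007  0.011 -0.003]
(0, -98, 50) tool shift mm now [126.   11.4  74.9] if squared [125.1  11.3  76.4]
```

View pics/rect2.png

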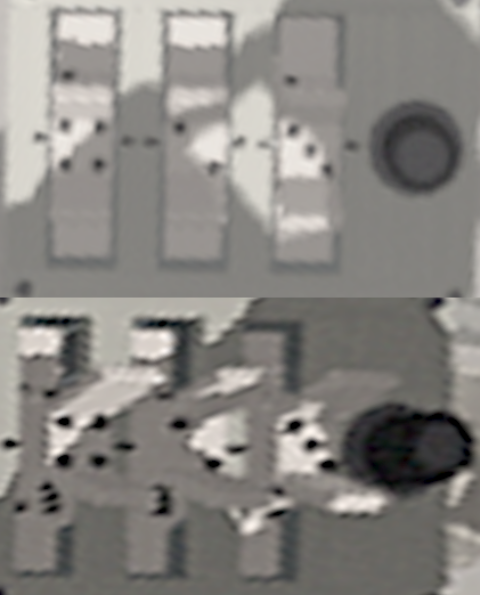

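Request:
{"fn": "step_arm", "kwargs": {
  "targets": [
    [[0, 0, 0], [32, 3, 0], 0],
    [[0, 0, 0], [32, 3, 10], 0],
    [[0, 0, 0], [32, 3, 20], 0],
    [[0, 0, 0], [28, 2, 20], 0],
    [[0, 0, 0], [0, 0, 20], 0]
  ]
}}

```text
time: 12.23
tool_pos: [0.5435, -0.1007, 0.2022]
tcp_rot: [-3.06, -0.379, -0.414]
wrist_force: [-0.4, -0.3, 0.7]
width: 0.001
grip_force: 0.0
```

Request:
{"fn": "step_arm", "kwargs": {
  "targets": [
    [[0, 0, 0], [0, 0, 0], 0],
    [[0, 0, 0], [0, 0, 0], 0],
    [[0, 0, 0], [0, 0, 0], 0]
  ]
}}

```text
time: 12.48
tool_pos: [0.5362, -0.1008, 0.1995]
tcp_rot: [-3.059, -0.376, -0.4]
wrist_force: [-0.1, -0.2, 0.1]
width: 0.003
grip_force: 0.0
```

```bash
python3 -c "
from h import *
to((0,-98,26))"
```

```text
t 12.48 tip u,y,n mm [   7.7 -100.4   59.4] F [-0.1 -0.2  0.1] w 0.003 turn left [-0.002  0.002  0.   ]
(0, -98, 26) tool shift mm now [-7.7 -2.3 33.4] if squared [-7.7 -2.4 33.4]
```

Request:
{"fn": "step_arm", "kwargs": {
  "targets": [
    [[0, 0, 0], [-8, -2, 10], 0],
    [[0, 0, 0], [0, 0, 10], 0],
    [[0, 0, 0], [0, 0, 5], 0],
    [[0, 0, 0], [0, 0, 0], 0],
    [[0, 0, 0], [0, 0, 0], 0]
  ]
}}

```text
time: 12.9
tool_pos: [0.5339, -0.0995, 0.1728]
tcp_rot: [-3.06, -0.374, -0.4]
wrist_force: [-0.8, -0.1, 0.8]
width: -0.002
grip_force: 0.5
```

Request:
{"fn": "step_arm", "kwargs": {
  "targets": [
    [[0, 0, 0], [0, 0, 3], 0],
    [[0, 0, 0], [0, 0, 3], 0],
    [[0, 0, 0], [0, 0, 2], 0],
    [[0, 0, 0], [0, 0, 0], 0],
    [[0, 0, 0], [0, 0, 0], 0]
  ]
}}

```text
time: 13.32
tool_pos: [0.5369, -0.0992, 0.1659]
tcp_rot: [-3.06, -0.375, -0.402]
wrist_force: [-1.6, -0.2, 4.1]
width: 0.001
grip_force: 2.0
```

```bash
python3 -c "
from h import *
to((0,-98,26))"
```

```text
t 13.32 tip u,y,n mm [  0.1 -99.   26.7] F [-1.6 -0.2  4.1] w 0.001 turn left [-0.001  0.    -0.   ]
(0, -98, 26) tool shift mm now [-0.1 -1.   0.7] if squared [-0.1 -1.   0.7]
```

Request:
{"fn": "step_arm", "kwargs": {
  "targets": [
    [[0, 0, 0], [0, 0, 1], 0],
    [[0, 0, 0], [0, 0, 1], 0],
    [[0, 0, 0], [0, 0, 0], 0],
    [[0, 0, 0], [0, 0, 0], 0],
    [[0, 0, 0], [0, 0, 0], 0]
  ]
}}

```text
time: 13.73
tool_pos: [0.5372, -0.0992, 0.1654]
tcp_rot: [-3.06, -0.376, -0.402]
wrist_force: [-10.2, -1.6, 14.7]
width: -0.001
grip_force: 8.4
```

Bottomed out (force jumped to ~18 N). Lift clear and check.

Request:
{"fn": "step_arm", "kwargs": {
  "targets": [
    [[0, 0, 0], [0, 0, -5], 0],
    [[0, 0, 0], [0, 0, -10], 0],
    [[0, 0, 0], [0, 0, -20], 0],
    [[0, 0, 0], [0, 0, -30], 0],
    [[0, 0, 0], [0, 0, -30], 0]
  ]
}}

```text
time: 14.15
tool_pos: [0.5121, -0.1044, 0.2552]
tcp_rot: [-3.059, -0.375, -0.397]
wrist_force: [0.1, -0.5, -0.1]
width: -0.004
grip_force: 0.0
```

Request:
{"fn": "step_arm", "kwargs": {
  "targets": [
    [[0, 0, 0], [-30, 20, 0], 0],
    [[0, 0, 0], [-30, 0, 0], 0],
    [[0, 0, 0], [-30, 0, 0], 0],
    [[0, 0, 0], [0, 0, 0], 0],
    [[0, 0, 0], [0, 0, 0], 0]
  ]
}}

```text
time: 14.57
tool_pos: [0.4322, -0.1452, 0.2314]
tcp_rot: [-3.06, -0.371, -0.4]
wrist_force: [1.0, -0.4, 0.5]
width: -0.004
grip_force: 0.0
```

Run:
```python
from h import *
where()
o=[]
for c,(x,y) in {'top':(250,140),'scene':(260,110)}.items():
    im=read_camera(c)[:,:,::-1]
    o.append(cv2.resize(im[y:y+140,x:x+160],None,fx=2.5,fy=2.5,interpolation=cv2.INTER_CUBIC))
cv2.imwrite('pics/end.png',np.clip((np.hstack(o)/255.)**.6*255,0,255).astype(np.uint8))
```

```text
t 14.57 tip u,y,n mm [ -91.9 -118.3  119.1] F [ 1.  -0.4  0.5] w -0.004 turn left [-0.002  0.002 -0.003]
```

View pics/end.png

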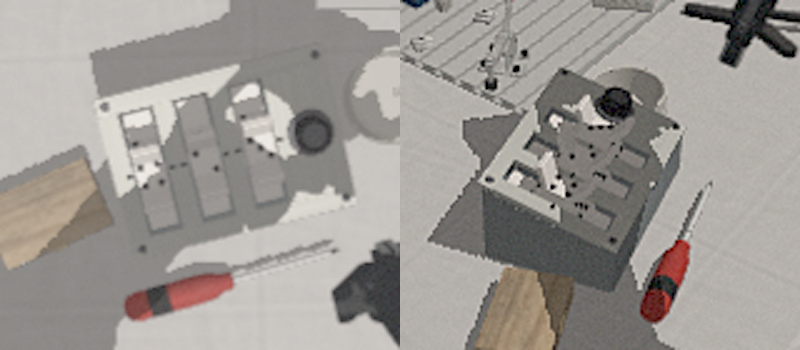

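The wheels still read 4-2-3, the key is up, the bystanders are unmoved and the arm is clear.

```bash
python3 -c "
from workcell import *
print(finish_job())"
```

```text
the job is handed in; nothing more can be done
None
```

I set the wheels to 4 - 2 - 3, then pressed the load key fully home (about 18 N at the bottom stop) and let it come up; the last pictures show the code standing, the bystanders where they lay and the arm clear, and I handed the job in at about 15 s (no verdict was returned).

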